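# Lock the cam clamp over the window profile

## Robot

A 7-joint arm with a two-finger parallel gripper is mounted at the origin on the work surface. World frame = base frame: x ahead of the robot, y to its left, z up, the work surface at z = 0. Lengths are in m, angles in rad, forces in N, time in s.
With the tool pointing down it reaches from about 0.4 to 0.85 m from the base axis. Payload 4.5 kg.
Tool frame: the origin (TCP) lies at the very end of the fingers, on their centre line; the grasp point (between the pads) lies 19 mm behind it; z points along the fingers, x is the direction in which the jaws open and shut, and the axes are right-handed (so a half turn about z gives the same grasp; the last joint's range is limited). The gripper opens to 88 mm and grips with 3 to 60 N. Pads are 18 mm wide; open, the fingers measure 123 mm over their backs; the gripper's body (75 mm by 187 mm) begins 45 mm behind the grasp point.
Start: joints at [-1.283, 0.689, -0.195, 1.565, 0.157, 0.902, -0.215], TCP at [0.157, 0.605, 0.239] pointing down, gripper open.
Joint ranges: [-3.01, 3.01], [-0.46, 2.08], [-1.47, 1.51], [0.13, 2.56], [-1, 4.14], [0.04, 2.09], [-2.66, 2.66]. Speed limits (rad/s): [2.57, 2.57, 3.14, 3.14, 3.14, 3.14, 3.14].

## Interface

Orientations are given as a unit quaternion [x, y, z, w].
In Python, from plant import * gives the robot as it stands.
- The arm moves only by the tool apply_moves, never from a script. Its argument "series" is a list of rows, each an object of numbers: "x", "y", "z": the shift along the tool's x, y, z in units of 80 cm (1.0 is 80 cm); "wx", "wy", "wz": the turn, a rotation vector about the tool's x, y, z in units of pi rad (1.0 is pi rad); "fingers": the opening, from -1 (shut) to 1 (fully open), so that 0 is half open. In form: [{"x": .., "y": .., "z": .., "wx": .., "wy": .., "wz": .., "fingers": ..}, ...]. A call has 1 to 8 rows; each row shifts and turns the pose as measured when the row begins, along the tool's axes as they then stand; what a row does not reach is not made up. A row lasts 1/8 s, in which the tool goes at most 62.5 mm and 10.7 degrees, less where a joint would pass 70% of its speed; a pose out of reach is approached as far as the arm can. A call with a number of a shift or a turn outside -1 to 1 is refused whole. A call with a gripper value outside its range is refused whole. The fingers move at their own pace and stop on an object; "force" is the grip in N (left out, the last holds). Time passes only in rows, so rows that do not move let the fingers close. It gives the time, the measured TCP pose, the force and the opening at its end, in the units of the state.
- get_state(): the state, without advancing time (a new reading comes with each control period).
- snapshot(name): name is "scene" or "top"; returns (picture, depth): 420x560x3 uint8, red, green, blue; 420x560 float32, m along the optical axis (not along the pixel's ray), 0 where there is no reading.
- camera_model(name): a dict with "camera_matrix" (3x3 intrinsics, pixels), "dist_coeffs" ([k1, k2, p1, p2, k3] as OpenCV has them; the pictures are not rectified), "world_from_camera" (4x4, takes a point from camera to world coordinates). Camera axes: x right, y up, looking along -z (the intrinsics and any distortion apply to the point x, -y, -z); pixel columns grow to the right and rows downward; lengths in m; the calibration is good to about 2 mm. A picture is of the moment at which its call begins. camera_model takes no time and is no camera call.
- finish_job(): hands the job in, once; it reports no verdict.
The state is a dict: "clock": time; "q": joint angles; "qd": joint speeds; "joint_torque": joint torques, N m; "tool_pos": TCP position; "eef_rot": TCP orientation; "contact_force": force on the tool from outside, world axes, zero at the start; "moment": the same for the moment, N m; "opening": opening from 0.0 (shut) to 1.0 (fully open).
Only numpy, scipy, OpenCV 4.12 (cv2) and the standard library are available. Lean on these libraries where they do the work, as an engineer would, in place of code of your own. Each camera call takes 0.05 s, during which the arm holds its last target. There are 200 camera calls.

## Task

Two identical cam-clamp fixtures stand on the bench, and only one of them has a long white profile lying in its channel. On that one, turn the black bar knob clockwise (seen from above) until the sprung brass plunger drops into the notch of the cam disc and the hold-down finger lies over the profile, then let go. Leave the profile in its channel and leave the empty fixture's knob as it is.

Things in the scene. Friction and masses are not known exactly. Their poses are not given: they have to be found in the camera images.
- cam_grip (a point): Black bar knob (66 x 16 mm, 60 to 95 mm above the bench) of the fixture with the profile. Point on its vertical turning axis, 80 mm up, where to grip. x: along the bar, towards the hold-down finger; z up. It turns as one with the aluminium cam disc (76 mm wide, top 45 mm up) and the finger (20 mm wide, top 53 mm up, reaching 88 mm from the axis). All else of the fixture is under 52 mm high.
- cam (a joint): Turn of that knob, rad, growing clockwise seen from above. Starts between 0.1 and 0.6; the notch faces the plunger at 1.4. Within about 0.2 of that the plunger starts to drop and draws a free knob in; once down, the notch's walls stop the disc (play about 0.08 either way). The knob drags lightly (0.05 N m) and stays where it is left.
- plunger (a joint): Travel of that fixture's brass plunger towards the disc's axis, m: 0 while its round tip rides on the rim of the disc, 0.008 when it is fully down in the notch. Spring about 7 N. It lies level, beside the disc, 39 mm above the bench.
- profile_center (a point): Centre of the white hollow profile, 230 mm long (its x axis), 40 wide, 30 high, loose in the channel (lips 16 mm high) of the fixture, its middle line 78 mm from the knob's axis, its top 42 mm above the bench.
- spare_cam_finger (a point): End of the hold-down finger (78 mm from the knob's axis, 50 mm above the bench) of the other fixture, which is alike but has no profile in its channel. To be left as it is. Its x axis points outwards along the finger.
Not all that is in view belongs to the job. Of the things that look like the part that bears profile_center, the largest one is meant.

How it is judged:
At the end, for the whole second after the job is handed in: Plunger over 5.5 of its 8 mm down in the notch, cam at 1.4 rad (within 0.2); profile flat in its channel (centre within 110 mm of the knob's axis seen from above, 20 to 35 mm above the bench, tilt under 0.1 rad); end of the empty fixture's finger within 20 mm of its start (value of joint plunger above 0.0055 m and value of joint cam between 1.2 and 1.6 rad and horizontal distance between profile_center and cam_grip below 0.11 m and height (world z) of profile_center between 0.02 and 0.035 m and angle between profile_center's own z axis and vertical below 0.1 rad and distance of spare_cam_finger from where it was at the start of the episode below 0.02 m); the robot touches nothing.
It fails at once if the empty fixture's knob is turned (distance of spare_cam_finger from where it was at the start of the episode above 0.02 m).
It also fails if it takes over 29 s, if anything falls off the work surface, if the arm or the gripper's body presses on something with over 40 N, if the wrist force passes 120 N, or if a joint passes its speed limit or range.

## Working session

There is one attempt and no reset: what is moved stays moved. The work goes in short steps, Python scripts to look and compute and a tool call to move; the robot and the scene stay as the last step left them, time stands still between calls to the robot, and variables do not carry over. Pictures are saved under pics/ and viewed, about 8 in all and at most 12, crops included, and the job is handed in when it is done.

Besides the shell and the picture viewer there is one more tool, called by a JSON object that holds its "name" and its "arguments". apply_moves: Moves the arm, as the interface text tells. Its arguments: {"type":"object","properties":{"series":{"type":"array","items":{"type":"object","properties":{"x":{"type":"number"},"y":{"type":"number"},"z":{"type":"number"},"wx":{"type":"number"},"wy":{"type":"number"},"wz":{"type":"number"},"fingers":{"type":"number"}}}},"force":{"type":"number"}},"required":["series"]}

```bash
mkdir -p pics
python3 - <<'E'
from plant import *
import cv2,numpy as np
for n in("scene","top"):
    p,d=snapshot(n);cv2.imwrite(f"pics/{n}0.png",p[:,:,::-1]);np.save(f"pics/{n}d.npy",d)
    m=camera_model(n);print(n,np.round(m["camera_matrix"],1).tolist(),m["dist_coeffs"],np.round(m["world_from_camera"],3).tolist())
s=get_state();print(s["clock"],s["tool_pos"],s["eef_rot"],s["opening"])
E
```

```text
scene [[530.5, 0.0, 279.0], [0.0, 530.5, 209.5], [0.0, 0.0, 1.0]] [-0.19932552  0.          0.          0.          0.        ] [[0.126, -0.709, 0.694, 1.432], [0.992, 0.097, -0.082, -0.193], [-0.009, 0.698, 0.716, 1.083], [0.0, 0.0, 0.0, 1.0]]
top [[441.1, 0.0, 278.0], [0.0, 441.1, 207.6], [0.0, 0.0, 1.0]] [-0.03791319  0.          0.          0.          0.        ] [[0.017, 0.998, -0.069, 0.335], [-1.0, 0.018, 0.005, -0.093], [0.006, 0.068, 0.998, 1.347], [0.0, 0.0, 0.0, 1.0]]
0.1 [0.1568191  0.60444112 0.23799254] [ 7.90878798e-01  6.11972275e-01 -5.96187279e-04  5.53568495e-04] 1.0044120725398022
```

View pics/top0.png

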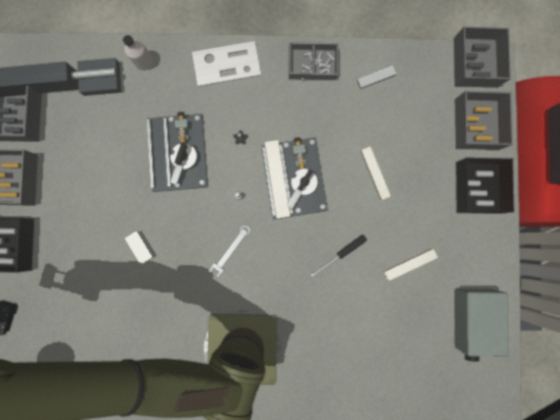

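View pics/scene0.png

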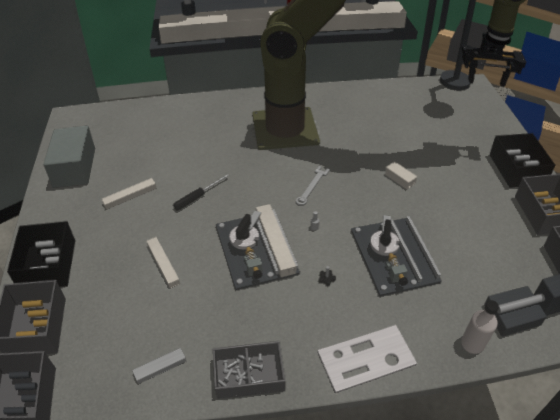

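The top view shows the fixture with the long white profile at about (300,180) (profile itself at (277,180)) and an empty fixture at (180,155). The loose white bars at (375,172), (411,264) and (138,247) are shorter and not in a channel, so they are decoys. I'll confirm this in a crop and measure.

```bash
cat > h.py <<'E'
from plant import *
import cv2,numpy as np
def ray(n,uv,z):
    m=camera_model(n);W=np.array(m["world_from_camera"])
    p=cv2.undistortPoints(np.array(uv,float).reshape(-1,1,2),np.array(m["camera_matrix"]),np.array(m["dist_coeffs"]))[:,0]
    d=np.c_[p[:,0],-p[:,1],-np.ones(len(p))]@W[:3,:3].T;o=W[:3,3]
    return o+d*((z-o[2])/d[:,2])[:,None]
E
python3 - <<'E'
from h import *
t=cv2.imread("pics/top0.png")[125:225,250:340];s=cv2.imread("pics/scene0.png")[195:295,210:300]
g=lambda a:np.clip(cv2.resize(a,None,fx=4.4,fy=4.4,interpolation=cv2.INTER_CUBIC)*1.0,0,255)
cv2.imwrite("pics/crop1.png",np.hstack([g(t),g(s)]))
E
```

```text
[ WARN:0@0.147] global loadsave.cpp:1063 imwrite_ Unsupported depth image for selected encoder is fallbacked to CV_8U.
```

View pics/crop1.png

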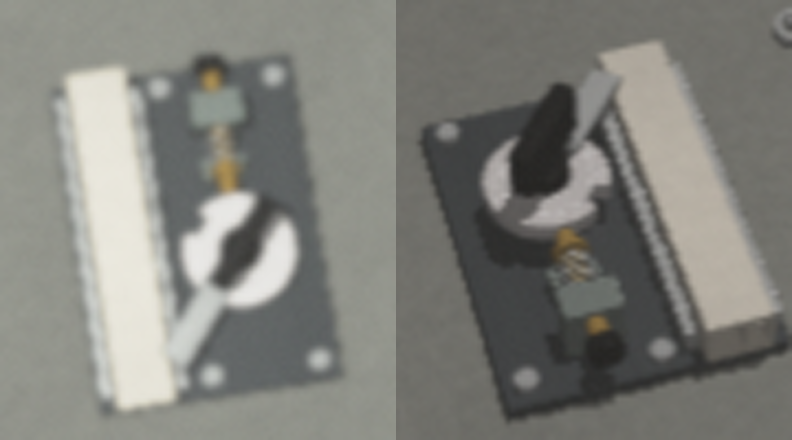

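The crop confirms it: the long profile lies in the left channel. The disc centre is near crop (240,250), the finger points lower-left, the notch is upper-left, and the plunger is above at (228,185). Next I measure the axis and bar direction.

Run:
```python
from h import *
im=cv2.imread("pics/top0.png");hsv=cv2.cvtColor(im,cv2.COLOR_BGR2HSV)
m=((hsv[...,2]>185)&(hsv[...,1]<60)).astype(np.uint8)
roi=np.zeros_like(m);roi[160:205,290:322]=1;m1=m*roi
n,l,st,c=cv2.connectedComponentsWithStats(m1)
print(st.tolist())
pts=cv2.findNonZero((m1).astype(np.uint8));hull=cv2.convexHull(pts);
(cx,cy),r=cv2.minEnclosingCircle(hull);print("circ",cx,cy,r,"ell",cv2.fitEllipse(hull))
P=ray("top",[(cx,cy)],.045)[0];print("axis",P)
g=lambda x,y:(250+x/4.4,125+y/4.4)
print("handC",ray("top",[g(240,250)],.045)[0])
# finger end / profile ends (crop clicks)
F=ray("top",[g(180,360),g(212,298)],.053);print("finger",F)
pr=ray("top",[g(95,75),g(147,403)],.042);print("profile",pr,np.linalg.norm(pr[1]-pr[0]))
a=F[0]-F[1];print("finger ang",np.arctan2(a[1],a[0]),"from axis",np.arctan2(*(F[0]-P)[1::-1]))
# bar ends top z .095 (dark pixels)
d=((hsv[...,2]<62)).astype(np.uint8)*roi
n,l,st,c=cv2.connectedComponentsWithStats(d)
for i in range(1,n):
  if st[i,4]>15:
    q=cv2.findNonZero((l==i).astype(np.uint8));print(st[i],c[i],cv2.minAreaRect(q),ray("top",[c[i]],.095))
# scene: knob top ends
h=lambda x,y:(210+(x-396)/4.4,195+y/4.4)
print("scene knob top",ray("scene",[h(563,88),h(536,150)],.095),"disc",ray("scene",[h(546,185)],.045))
s=get_state()
from scipy.spatial.transform import Rotation as R
print(R.from_quat(s["eef_rot"]).as_matrix().round(3))
```

```text
[[0, 0, 560, 420, 234838], [290, 169, 27, 36, 362]]
circ 299.5769348144531 187.39010620117188 19.173139572143555 ell ((301.6107482910156, 186.2896270751953), (25.02069854736328, 39.8629264831543), 25.448015213012695)
axis [ 0.48551998 -0.16236798  0.045     ]
handC [ 0.50244281 -0.17691617  0.045     ]
finger [[ 0.42666931 -0.13722714  0.053     ]
 [ 0.46869497 -0.15804533  0.053     ]]
profile [[ 0.62112149 -0.07674927  0.042     ]
 [ 0.39804485 -0.1158241   0.042     ]] 0.2264730171782274
finger ang 2.681657106476524 from axis 2.7378625002330947
scene knob top [[ 0.48278819 -0.16215184  0.095     ]
 [ 0.52966072 -0.18172016  0.095     ]] disc [[ 0.51277429 -0.17744376  0.045     ]]
[[ 0.251  0.968 -0.   ]
 [ 0.968 -0.251 -0.002]
 [-0.002  0.    -1.   ]]
```

The axis is at about (0.502,-0.177). Two checks agree with the drawing: the finger is 86 mm long and the profile line lies 78 mm off. The finger's heading is about 2.66 rad and ends near 1.74, so about 0.92 rad clockwise is left (cam about 0.48). I'm moving over there by way of (0.45,0.25).

{"name": "apply_moves", "arguments": {"series": [{"x":-0.042,"y":0.058,"fingers":1},{"x":-0.042,"y":0.058},{"x":-0.042,"y":0.058},{"x":-0.042,"y":0.058},{"x":-0.042,"y":0.058},{"x":-0.042,"y":0.058},{"x":-0.042,"y":0.058},{"x":-0.042,"y":0.058}], "force": 15}}

```text
schema error: expected keys x, y, z, wx, wy, wz, fingers
```

{"name": "apply_moves", "arguments": {"series": [{"x":-0.042,"y":0.058,"z":0,"wx":0,"wy":0,"wz":0,"fingers":1},{"x":-0.042,"y":0.058,"z":0,"wx":0,"wy":0,"wz":0,"fingers":1},{"x":-0.042,"y":0.058,"z":0,"wx":0,"wy":0,"wz":0,"fingers":1},{"x":-0.042,"y":0.058,"z":0,"wx":0,"wy":0,"wz":0,"fingers":1},{"x":-0.042,"y":0.058,"z":0,"wx":0,"wy":0,"wz":0,"fingers":1},{"x":-0.042,"y":0.058,"z":0,"wx":0,"wy":0,"wz":0,"fingers":1},{"x":-0.042,"y":0.058,"z":0,"wx":0,"wy":0,"wz":0,"fingers":1},{"x":-0.042,"y":0.058,"z":0,"wx":0,"wy":0,"wz":0,"fingers":1}], "force": 15}}

```text
clock: 1.1
tool_pos: [0.4537, 0.2453, 0.2347]
eef_rot: [0.787, 0.616, -0.002, -0.001]
contact_force: [1.9, 0.3, 0.7]
opening: 1.0
```

{"name": "apply_moves", "arguments": {"series": [{"x":-0.062,"y":0.023,"z":0,"wx":0,"wy":0,"wz":0,"fingers":1},{"x":-0.062,"y":0.023,"z":0,"wx":0,"wy":0,"wz":0,"fingers":1},{"x":-0.062,"y":0.023,"z":0,"wx":0,"wy":0,"wz":0,"fingers":1},{"x":-0.062,"y":0.023,"z":0,"wx":0,"wy":0,"wz":0,"fingers":1},{"x":-0.062,"y":0.023,"z":0,"wx":0,"wy":0,"wz":0,"fingers":1},{"x":-0.062,"y":0.023,"z":0,"wx":0,"wy":0,"wz":0,"fingers":1},{"x":-0.062,"y":0.023,"z":0,"wx":0,"wy":0,"wz":0,"fingers":1},{"x":-0.062,"y":0.023,"z":0,"wx":0,"wy":0,"wz":0,"fingers":1}]}}

```text
clock: 2.1
tool_pos: [0.5027, -0.1896, 0.233]
eef_rot: [0.788, 0.616, -0.002, -0.001]
contact_force: [0.6, 1.0, 0.3]
opening: 0.999
```

{"name": "apply_moves", "arguments": {"series": [{"x":0.015,"y":-0.004,"z":0,"wx":0,"wy":0,"wz":0.038,"fingers":1},{"x":0,"y":0,"z":0.045,"wx":0,"wy":0,"wz":0.037,"fingers":1},{"x":0,"y":0,"z":0.045,"wx":0,"wy":0,"wz":0,"fingers":1},{"x":0,"y":0,"z":0.035,"wx":0,"wy":0,"wz":0,"fingers":1},{"x":0,"y":0,"z":0,"wx":0,"wy":0,"wz":0,"fingers":1}]}}

```text
clock: 2.72
tool_pos: [0.501, -0.1856, 0.1293]
eef_rot: [0.861, 0.509, -0.003, -0.0]
contact_force: [0.4, 0.5, 1.7]
opening: 1.001
```

Run:
```python
from h import *
p,d=snapshot("scene");p=p[:,:,::-1]
q,_=snapshot("top");q=q[:,:,::-1]
g=lambda a:cv2.resize(a,(400,500),interpolation=cv2.INTER_CUBIC)
cv2.imwrite("pics/c2.png",np.hstack([g(q[110:235,250:350]),g(p[165:290,200:300])]))
from scipy.spatial.transform import Rotation as R
s=get_state();M=R.from_quat(s["eef_rot"]).as_matrix();print(s["tool_pos"],M.round(3).tolist(),np.arctan2(M[1,0],M[0,0]),s["q"])
```

```text
[ 0.50268973 -0.18602098  0.13137553] [[0.482, 0.876, -0.0], [0.876, -0.482, -0.004], [-0.003, 0.002, -1.0]] 1.0682815989847285 [ 0.37170336  0.73670378 -0.17470929  1.9318138   0.25703229  0.49391917
  1.08263063]
```

View pics/c2.png

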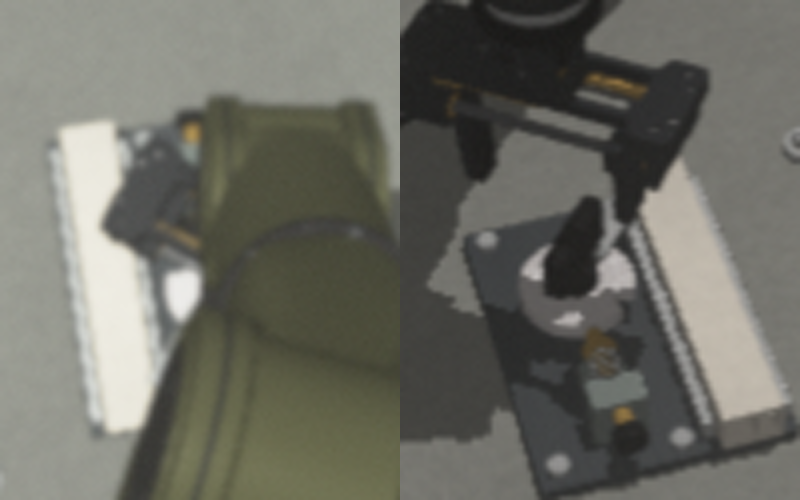

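Scene crop: the gripper is over the knob, with the bar at crop (575,250) and the jaws on either side of it. The TCP is still about 9 mm short in y, so I correct that first and then go down.

{"name": "apply_moves", "arguments": {"series": [{"x":0.012,"y":-0.006,"z":0,"wx":0,"wy":0,"wz":0,"fingers":1},{"x":0,"y":0,"z":0.03,"wx":0,"wy":0,"wz":0,"fingers":1}]}}

```text
clock: 3.08
tool_pos: [0.5063, -0.1748, 0.1107]
eef_rot: [0.861, 0.509, 0.002, 0.004]
contact_force: [-0.4, 0.8, -0.5]
opening: 1.0
```

{"name": "apply_moves", "arguments": {"series": [{"x":0,"y":-0.003,"z":0.03,"wx":0,"wy":0,"wz":0,"fingers":1},{"x":0,"y":0,"z":0.02,"wx":0,"wy":0,"wz":0,"fingers":1},{"x":0,"y":0,"z":0.01,"wx":0,"wy":0,"wz":0,"fingers":1}]}}

```text
clock: 3.45
tool_pos: [0.5071, -0.1719, 0.0637]
eef_rot: [0.86, 0.51, 0.004, 0.006]
contact_force: [0.3, -0.2, -0.1]
opening: 0.997
```

{"name": "apply_moves", "arguments": {"series": [{"x":0,"y":0,"z":0,"wx":0,"wy":0,"wz":0,"fingers":-1},{"x":0,"y":0,"z":0,"wx":0,"wy":0,"wz":0,"fingers":-1},{"x":0,"y":0,"z":0,"wx":0,"wy":0,"wz":0,"fingers":-1},{"x":0,"y":0,"z":0,"wx":0,"wy":0,"wz":0,"fingers":-1},{"x":0,"y":0,"z":0,"wx":0,"wy":0,"wz":0,"fingers":-1},{"x":0,"y":0,"z":0,"wx":0,"wy":0,"wz":0,"fingers":-1}], "force": 15}}

```text
clock: 4.2
tool_pos: [0.5084, -0.1723, 0.0654]
eef_rot: [0.86, 0.51, 0.006, 0.007]
contact_force: [0.8, 0.1, 0.3]
opening: 0.345
```

{"name": "apply_moves", "arguments": {"series": [{"x":0,"y":0,"z":0,"wx":0,"wy":0,"wz":0,"fingers":-1},{"x":0,"y":0,"z":0,"wx":0,"wy":0,"wz":0,"fingers":-1},{"x":0,"y":0,"z":0,"wx":0,"wy":0,"wz":0,"fingers":-1}]}}

```text
clock: 4.58
tool_pos: [0.5052, -0.1782, 0.0654]
eef_rot: [0.862, 0.507, 0.002, 0.008]
contact_force: [-0.2, 0.5, 1.1]
opening: 0.18
```

The knob is gripped (15.8 mm opening). Turning clockwise.

{"name": "apply_moves", "arguments": {"series": [{"x":0,"y":0,"z":0,"wx":0,"wy":0,"wz":0.03,"fingers":-1},{"x":0,"y":0,"z":0,"wx":0,"wy":0,"wz":0.03,"fingers":-1},{"x":0,"y":0,"z":0,"wx":0,"wy":0,"wz":0.03,"fingers":-1},{"x":0,"y":0,"z":0,"wx":0,"wy":0,"wz":0.03,"fingers":-1},{"x":0,"y":0,"z":0,"wx":0,"wy":0,"wz":0.03,"fingers":-1},{"x":0,"y":0,"z":0,"wx":0,"wy":0,"wz":0.03,"fingers":-1}]}}

```text
clock: 5.32
tool_pos: [0.5041, -0.1793, 0.0653]
eef_rot: [0.971, 0.241, 0.003, 0.008]
contact_force: [-0.8, -1.7, 0.5]
opening: 0.182
```

{"name": "apply_moves", "arguments": {"series": [{"x":0,"y":0,"z":0,"wx":0,"wy":0,"wz":0.03,"fingers":-1},{"x":0,"y":0,"z":0,"wx":0,"wy":0,"wz":0.03,"fingers":-1},{"x":0,"y":0,"z":0,"wx":0,"wy":0,"wz":0.03,"fingers":-1}]}}

```text
clock: 5.7
tool_pos: [0.5033, -0.1796, 0.0654]
eef_rot: [0.995, 0.097, 0.003, 0.008]
contact_force: [-1.2, -2.7, 1.7]
opening: 0.181
```

Run:
```python
from h import *
p,d=snapshot("scene");p=p[:,:,::-1]
cv2.imwrite("pics/c3.png",cv2.resize(p[185:295,205:305],None,fx=5,fy=5,interpolation=cv2.INTER_CUBIC))
s=get_state();print(s["tool_pos"],s["eef_rot"],s["moment"],s["contact_force"],s["clock"])
```

```text
[ 0.50335175 -0.17960015  0.06535434] [0.99535225 0.09593769 0.00303301 0.00778864] [-0.46447691  0.46286765 -0.07682951] [-0.93644075 -1.30603241  1.50787595] 5.75
```

View pics/c3.png

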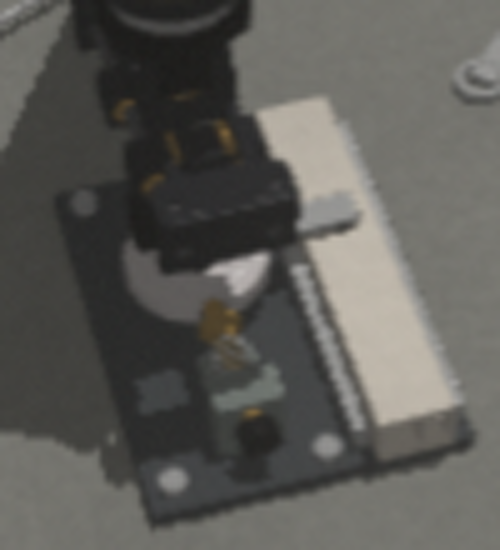

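The finger now lies over the profile at crop (330,212) and the plunger meets the disc at (218,320). One more small nudge, then release and rise.

{"name": "apply_moves", "arguments": {"series": [{"x":0,"y":0,"z":0,"wx":0,"wy":0,"wz":0.008,"fingers":-1},{"x":0,"y":0,"z":0,"wx":0,"wy":0,"wz":0,"fingers":1},{"x":0,"y":0,"z":0,"wx":0,"wy":0,"wz":0,"fingers":1},{"x":0,"y":0,"z":0,"wx":0,"wy":0,"wz":0,"fingers":1},{"x":0,"y":0,"z":0,"wx":0,"wy":0,"wz":0,"fingers":1},{"x":0,"y":0,"z":0,"wx":0,"wy":0,"wz":0,"fingers":1}]}}

```text
clock: 6.5
tool_pos: [0.5046, -0.1772, 0.0652]
eef_rot: [0.996, 0.086, 0.004, 0.007]
contact_force: [-0.7, 0.0, 0.1]
opening: 0.723
```

{"name": "apply_moves", "arguments": {"series": [{"x":0,"y":0,"z":-0.03,"wx":0,"wy":0,"wz":0,"fingers":1},{"x":0,"y":0,"z":-0.05,"wx":0,"wy":0,"wz":0,"fingers":1},{"x":0,"y":0,"z":-0.05,"wx":0,"wy":0,"wz":0,"fingers":1},{"x":0,"y":0,"z":-0.06,"wx":0,"wy":0,"wz":0,"fingers":1},{"x":0,"y":0.06,"z":0,"wx":0,"wy":0,"wz":0,"fingers":1},{"x":0,"y":0.06,"z":0,"wx":0,"wy":0,"wz":0,"fingers":1},{"x":0,"y":0.06,"z":0,"wx":0,"wy":0,"wz":0,"fingers":1},{"x":0,"y":0.06,"z":0,"wx":0,"wy":0,"wz":0,"fingers":1}]}}

```text
clock: 7.5
tool_pos: [0.5389, -0.3631, 0.2248]
eef_rot: [0.996, 0.092, 0.004, 0.005]
contact_force: [1.2, 0.2, 0.3]
opening: 1.001
```

Run:
```python
from h import *
p,d=snapshot("scene");p=p[:,:,::-1]
q,_=snapshot("top");q=q[:,:,::-1]
g=lambda a:cv2.resize(a,(400,440),interpolation=cv2.INTER_CUBIC)
cv2.imwrite("pics/c4.png",np.hstack([g(q[125:235,245:345]),g(p[190:300,205:305])]))
cv2.imwrite("pics/top4.png",q)
print(get_state()["clock"])
```

```text
7.6
```

View pics/c4.png

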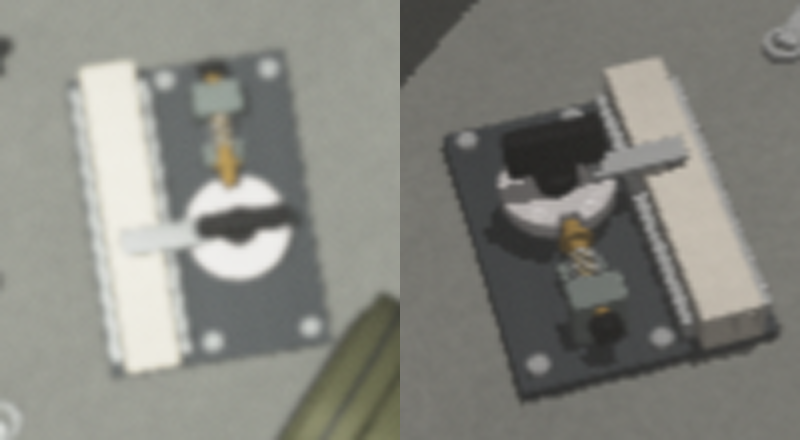

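The finger lies across the profile (top crop (160,237)) and the plunger tip is inside the disc rim at (230,180). Now a numeric check of the plunger travel and the empty fixture.

Run:
```python
from h import *
a=cv2.imread("pics/top0.png");b=cv2.imread("pics/top4.png")
for im in(a,b):
    h=cv2.cvtColor(im,cv2.COLOR_BGR2HSV)[155:180,294:312];y,x=np.nonzero((h[...,1]>100)&(h[...,0]>8)&(h[...,0]<30)&(h[...,2]>70))
    i=y.argmax();print(len(y),ray("top",[(x[y>=y.max()-1].mean()+294,y.max()+155)],.039)[0])
print("spare diff",cv2.absdiff(a,b)[110:195,145:210].mean(), cv2.absdiff(a,b)[110:195,145:210].max())
```

```text
21 [ 0.54770568 -0.16761233  0.039     ]
27 [ 0.53867354 -0.16922823  0.039     ]
spare diff 7.735384615384615 15
```

```bash
python3 -c "
from plant import *
print(finish_job())"
```

```text
the job is handed in; nothing more can be done
None
```

I gripped the bar knob of the fixture with the long white profile and turned it clockwise by about 0.89 rad. I then let go, raised the gripper and moved it clear, and handed the job in at about 7.6 s. No verdict was reported.

My last checks, from the pictures:
- **Plunger:** its brass tip moved about 9 mm towards the axis, against a full travel of 8 mm. One pixel is about 3 mm, so this reads as fully down, but only roughly.
- **Finger and profile:** the finger lies across the profile, and the profile looks flat in its channel. I judged this by eye and did not measure its height or tilt.
- **Cam angle:** I did not measure the cam after release. The tool stood within about 0.02 rad of the position worked out for 1.4 rad.
- **Empty fixture:** its image changed by at most 15 grey levels out of 255, with a mean of 8. I take that as a slight change in lighting, with no movement.

The only disagreement was in locating the knob's axis: the two cameras differed by about 5 mm, and closing the gripper on the knob settled it at about (0.505, -0.178).

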